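# Bring the square feed jar to the feeder's window and hold the carousel

## Robot

A 6-joint arm with a two-finger parallel gripper is mounted at the origin on the work surface. World frame = base frame: x ahead of the robot, y to its left, z up, the work surface at z = 0. Lengths are in mm, angles in rad, forces in N, time in s.
With the tool pointing down it reaches from about 275 to 1000 mm from the base axis. Payload 8.4 kg.
Tool frame: the origin (TCP) lies on the centre line of the jaws, within the pads' length; the fingertips stand r.tip_reach ahead of it and the grasp point (between the pads) lies 3 mm ahead of it (r.tip_reach is the distance from the TCP to the fingertips, in mm); z points along the fingers, y is the direction in which the jaws open and shut (so a half turn about z gives the same grasp; the last joint's range is limited). The gripper opens to 85 mm and grips with 20 to 120 N. Pads are 22 mm wide; open, the fingers measure 114 mm over their backs; the gripper's body (76 mm by 85 mm) begins 54 mm behind the grasp point. The pads swing forward as they close: fully open they stand 13 mm farther back than shut.
Start: joints at [-1.33, 0.353, 1.633, -0, 1.155, -0.002], TCP at [150.262, -606.671, 253.281] pointing down, gripper open.
Joint ranges: [-2.63, 2.63], [-0.92, 2.1], [0.06, 2.66], [-1.3, 4.44], [0, 2.69], [-3.02, 3.02]. Speed limits (rad/s): [2.22, 2.22, 2.79, 3.14, 3.14, 3.14].

## Interface

Orientations are given as [roll, pitch, yaw] about the fixed x, y, z axes, in that order (R = Rz(yaw) Ry(pitch) Rx(roll)).
In Python, from rig import sense, optics, r, nets gives the robot as it stands. The module is installed in compiled form; this text tells all that it offers.
- The arm moves only by the tool carry_out, never from a script. Its argument "increments" is a list that holds one entry, the list of rows, each a list of 6 numbers: the shift along the tool's x, y, z normalised to -1 to 1, where 1 is 40 cm, then the turn, a rotation vector about the tool's x, y, z normalised to -1 to 1, where 1 is 60 degrees. A call has 1 to 5 rows; each row is the pose to reach, as a shift and turn from the pose commanded when the call began, along the tool's axes at that moment; what a row does not reach only later rows make up. A row lasts 1/12 s, in which the tool goes at most 41.7 mm and 7.16 degrees, less where a joint would pass 70% of its speed; a pose out of reach is approached as far as the arm can. A call with a number of a shift or a turn outside -1 to 1 is refused whole. A call with a gripper value outside its range is refused whole. "hand" is the closure, from 0 (fully open) to 1 (shut), set as the call begins (left out, the last holds). The fingers move at their own pace and stop on an object; "squeeze" is the grip in N (left out, the last holds). Time passes only in rows, so rows that repeat a pose let the fingers close. It gives the time, the measured TCP pose, the force and the opening at its end, in the units of the state.
- sense(): the state, without advancing time (a new reading comes with each control period).
- optics.grab_frame(name): name is "side" or "top" or "wrist"; returns a dict with "img" (420x560x3 uint8, red, green, blue), "range_z" (420x560 float32, mm along the optical axis (not along the pixel's ray), 0 where there is no reading), "fov_y" (degrees; the focal length in pixels is half the picture's height over the tangent of half this angle, whatever the lens; pixels are square), "cx", "cy" (the principal point, pixels), "k1" (the pictures are not rectified: a ray, as slopes to the right and down, at radius r is drawn at 1 + k1 r^2 times it, then the intrinsics apply), "R" (3x3) and "t" (3): a world point X has camera coordinates R X + t. Camera axes: x right, y down, z forward; pixel columns grow to the right and rows downward; lengths in mm; the calibration is good to about 2 mm. A picture is of the moment at which its call begins.
- r.sign_off(): hands the job in, once; it reports no verdict.
Trained networks look in the newest picture that a camera, given by its name, has taken for a name from the list of things; names that differ only in an ending like _2 or _b are one class to them, and where a whole thing is asked for, a point or a joint stands for the part that bears it (a point fixed in the world has none). Each returns a list of dicts, best first, with "confidence" (0 to 1); they miss things now and then, are a little off and sometimes report something else, mostly with a low value. They report only what shows in the picture. A call takes as long as a camera call.
- nets.trace(target, camera): "mask" (420x560 bool, what is visible of it).
- nets.tip_of(target, camera): "point" ([x, y, z] in mm, in world coordinates, good to about 4 mm: a listed point, or the origin of a listed thing).
The state is a dict: "clock": time; "qpos": joint angles; "qvel": joint speeds; "joint_efforts": joint torques, N m; "eef_pos": TCP position; "tcp_rot": TCP orientation; "contact_force": force on the tool from outside, world axes, zero at the start; "wrist_torque": the same for the moment, N m; "opening": opening from 0.0 (shut) to 1.0 (fully open).
Only numpy, scipy, OpenCV 4.12 (cv2) and the standard library are available. Lean on these libraries where they do the work, as an engineer would, in place of code of your own. Each camera call takes 0.05 s, during which the arm holds its last target.

## Task

Lift the loose cover plate straight off the pins of the fish feeder, lower it (do not drop it) flat onto the middle of the black rubber mat and let go of it there. Then turn the feeder's carousel until the square jar stands at the middle of the front window (the side with the sill) and finish with the gripper firmly holding the carousel still in that position: do not let go. Leave everything else on the shelf where it stands.

Things in the scene. Friction and masses are not known exactly. Their poses are not given: they have to be found in the camera images.
- housing: grey plastic feeder housing, 200 x 200 x 104 mm, open top, walls 10 mm, fixed. Origin: centre of its underside. Front: its -x side (towards the robot, yaw up to 0.35 rad either way), whose wall has a 60 mm wide full-height window in the middle and a steel sill sticking out 36 mm. Steel pins (8 mm thick, 14 mm tall) stand on the wall tops at its corners (-86, +86) and (+86, -86) mm
- front_spot (a point): point inside the housing just behind the middle of the front window, 66 mm from the turning axis; the marked jar must come to stand here (compare horizontally)
- cover: loose aluminium cover plate, 200 x 200 x 5 mm, 0.2 to 0.42 kg, level on the housing's wall tops (104 mm up), two 11 mm holes over the pins; lifts straight up (15 mm frees it). Origin: centre of its underside. Black bar handle on its middle: 60 mm along the cover's x, 12 mm thick along y, from 5 to 41 mm above the origin
- cover_grip (a point): point in the cover's bar handle to grip, on the plate's centre, 30 mm above the underside of the plate; fingers close along the cover's y
- mat: thin black rubber mat, 240 x 240 mm, 3 mm thick, fixed on the shelf on the other side of the pellet tub from the feeder, empty at the start. Origin: centre of its underside
- carousel: white disc in the housing, 172 mm across, top 22 mm above the shelf, with five lidded jars fixed on it: four round (34 mm across, tops 57 mm up), the marked one square (38 mm, top 64 mm up), on its own -x side. Origin: on the turning axis at shelf height. Central steel bar handle on a thin stem: 60 mm along its x (pointing at the square jar), 12 mm thick, 66 to 100 mm above the shelf
- carousel_grip (a point): point in the carousel's bar handle to grip, on the turning axis, 88 mm above the shelf; fingers close along the carousel's y
- marked_jar (a point): top centre of the square jar, 66 mm from the turning axis. It starts 0.9 rad or more of turn away from the window, on either side. The carousel turns freely both ways (no stop within 5 rad past the window) against light friction, about 0.05 N m, and stays where it is left
- tub: closed orange plastic pellet tub, 56 mm across, 70 mm tall, standing between the feeder and the mat; a bystander, to be left alone
- bottle: small bottle, 40 mm across, 100 mm tall, standing between the feeder and the mat; a bystander, to be left alone
- breeder: clear acrylic open breeder box, 160 x 90 x 90 mm; a bystander, to be left alone
- feeding_ring: white plastic feeding ring, 80 mm across, 10 mm high; a bystander, to be left alone
- spatula: short steel spatula, 160 mm, lying flat; a bystander, to be left alone
- test_jar: small glass jar, 44 mm across, 50 mm tall; a bystander, to be left alone

How it is judged (in metres and radians):
On the way, in this order (a step that is already met when the one before it is completed fails the run):
1. the cover plate lies flat on the mat, let go (horizontal distance between cover and mat below 0.06 m and height (world z) of cover below 0.012 m and angle between cover's own z axis and vertical below 0.06 rad and linear speed of cover below 0.02 m/s and contact force between the fingers and cover below 0.05 N), for 0.2 s.
2. the square jar stands at the middle of the front window with the fingers holding the carousel (horizontal distance between marked_jar and front_spot below 0.01 m and contact force between the fingers and carousel above 2 N), for 0.2 s.
At the end, for the whole second after the job is handed in: Cover flat on the mat (centre within 60 mm of the mat's, tilt under 0.06 rad), at rest, fingers off it; square jar within 10 mm horizontally of the spot behind the middle of the window; fingers hold the carousel with over 2 N and it does not turn (under 0.05 rad/s) (all of step 1 and all of step 2 and angular speed of carousel below 0.05 rad/s); the arm keeps its last pose, push and grip.
It fails at once if the cover is dropped or shoved off: between 30 and 95 mm up without the fingers on it (height (world z) of cover between 0.03 and 0.095 m and contact force between the fingers and cover below 0.05 N).
It fails at once if a bystander is moved more than 30 mm or tipped over (distance of any of tub, bottle, breeder, feeding_ring, spatula, test_jar from where it was at the start of the episode above 0.03 m or angle between any of tub, bottle, breeder, feeding_ring, spatula, test_jar's own z axis and vertical above 0.6 rad).
It also fails if it takes over 72 s, if anything falls off the work surface, if the arm or the gripper's body presses on something with over 40 N, if the wrist force passes 120 N, or if a joint passes its speed limit or range.

## Working session

There is one attempt and no reset: what is moved stays moved. The work goes in short steps, Python scripts to look and compute and a tool call to move; the robot and the scene stay as the last step left them, time stands still between calls to the robot, and variables do not carry over. Pictures are saved under pics/ and viewed, and the job is handed in when it is done.

Besides the shell and the picture viewer there is one more tool, called after "Request:" in YAML: its name, and indented under it one key for each argument. carry_out: Moves the arm, as the interface text tells. Its arguments: {"type":"object","properties":{"increments":{"type":"array","items":{"type":"array","items":{"type":"array","items":{"type":"number","minimum":-1,"maximum":1}}}},"hand":{"type":"number"},"squeeze":{"type":"number"}},"required":["increments"]}

```bash
mkdir -p pics; cat > h.py <<'E'
import numpy as np, cv2
from rig import sense, optics, r, nets
def save(n,f):
    g=optics.grab_frame(n); cv2.imwrite('pics/'+f,g['img'][:,:,::-1]); return g
def rays(g,u,v):
    f=210/np.tan(np.radians(g['fov_y'])/2)
    K=np.array([[f,0,g['cx']],[0,f,g['cy']],[0,0,1]]);p=np.array([[u,v]],float).T.reshape(2,-1).T
    q=p.copy(); d=(p-[g['cx'],g['cy']])/f; s=d.copy()
    for _ in range(30): s=d/(1+g['k1']*(s**2).sum(1,keepdims=True))
    return s
def world(g,u,v,z=None):
    u=np.atleast_1d(u).astype(float);v=np.atleast_1d(v).astype(float)
    s=rays(g,u,v) if len(u)==1 else rays2(g,u,v)
    z=g['range_z'][v.astype(int),u.astype(int)] if z is None else z
    c=np.c_[s*np.c_[z],z]
    return (c-g['t'])@g['R']
def rays2(g,u,v):
    f=210/np.tan(np.radians(g['fov_y'])/2)
    d=np.c_[(u-g['cx'])/f,(v-g['cy'])/f]; s=d.copy()
    for _ in range(30): s=d/(1+g['k1']*(s**2).sum(1,keepdims=True))
    return s
def project(g,X):
    f=210/np.tan(np.radians(g['fov_y'])/2)
    c=np.atleast_2d(X)@g['R'].T+g['t']; s=c[:,:2]/c[:,2:]; s=s*(1+g['k1']*(s**2).sum(1,keepdims=True))
    return s*f+[g['cx'],g['cy']]
E
python3 - <<'E'
from h import *
s=sense(); print(s, r.tip_reach)
for n in ("top","side","wrist"):
    g=save(n,n+'0.png'); print(n,g['fov_y'],g['k1'],g['t'],g['R'].round(2).tolist())
    for t in ["housing","front_spot","cover","cover_grip","mat","tub","bottle","breeder","feeding_ring","spatula","test_jar"]:
        o=nets.tip_of(t,n)
        print(t,[(np.round(x['point']).tolist(),round(x['confidence'],2)) for x in o[:2]])
E
```

```text
{'clock': 0.0, 'qpos': array([-1.33036949e+00,  3.53651334e-01,  1.63412611e+00,  2.01564250e-05,
        1.15519487e+00, -2.39132369e-03]), 'qvel': array([-0.0004853 , -0.00043542, -0.00044486, -0.00121932,  0.00067824,
       -0.00047048]), 'joint_efforts': array([-2.36401385e-03, -6.05256128e+01, -3.42070198e+01, -3.21781836e-04,
        9.33489151e-03,  1.69510008e-05]), 'eef_pos': array([ 150.18077087, -606.23557648,  252.56309952]), 'tcp_rot': array([-3.14021303e+00, -2.17285130e-05,  2.42809993e-01]), 'contact_force': array([-0.50170787, -0.58300304, -0.62895376]), 'wrist_torque': array([-0.02731585, -0.02480685, -0.00706057]), 'opening': 0.9982344353961908} 22.0
top 49.921883503735074 -0.016603605568271885 [ -13.93176426  591.12913072 1428.06482506] [[0.01, -1.0, 0.01], [-1.0, -0.01, -0.09], [0.09, -0.01, -1.0]]
housing []
front_spot [([482.0, -241.0, 44.0], 0.76)]
cover [([544.0, -227.0, 104.0], 0.81)]
cover_grip [([544.0, -224.0, 133.0], 0.97), ([428.0, -492.0, -1.0], 0.26)]
mat [([577.0, 228.0, -1.0], 0.88)]
tub [([436.0, 10.0, 2.0], 0.66)]
bottle [([603.0, 9.0, 3.0], 0.48
[... 505 characters left out ...]
, -222.0, 108.0], 0.62)]
cover_grip [([548.0, -231.0, 131.0], 0.89)]
mat [([569.0, 232.0, -2.0], 0.72), ([548.0, -225.0, 3.0], 0.33)]
tub [([436.0, 5.0, -3.0], 0.97)]
bottle [([604.0, 12.0, 1.0], 0.61)]
breeder [([534.0, 483.0, 0.0], 0.62)]
feeding_ring [([428.0, -496.0, -1.0], 0.74), ([532.0, 487.0, 1.0], 0.48)]
spatula [([429.0, -496.0, -3.0], 0.74)]
test_jar [([706.0, -7.0, 0.0], 0.76), ([438.0, 4.0, -4.0], 0.36)]
wrist 60.921327738939446 -0.0018352598791368747 [-626.40979311  -34.69366638  377.77700133] [[0.24, -0.97, 0.0], [-0.93, -0.23, 0.27], [-0.26, -0.07, -0.96]]
housing []
front_spot []
cover []
cover_grip []
mat []
tub []
bottle []
breeder []
feeding_ring []
spatula []
test_jar []
```

View pics/top0.png

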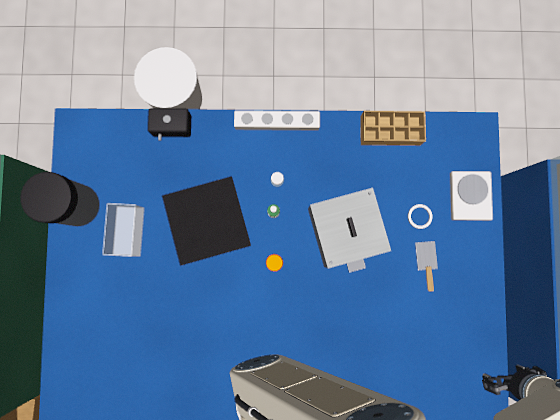

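View pics/side0.png

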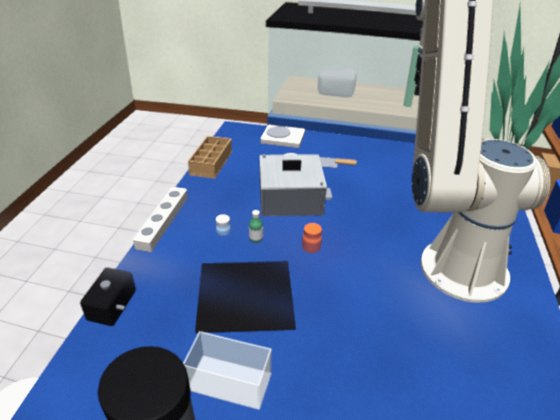

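```bash
python3 - <<'E'
from h import *
g=optics.grab_frame("top")
m=nets.trace("cover","top")
for x in m[:2]: print(x['confidence'],x['mask'].sum())
M=m[0]['mask']; v,u=np.nonzero(M); P=world(g,u,v)
print(np.median(P[:,2]))
k=abs(P[:,2]-109)<6; Q=P[k]
rc=cv2.minAreaRect(Q[:,:2].astype(np.float32)); print('plate',rc)
# handle by height
vv,uu=np.mgrid[0:420,0:560]; A=world(g,uu.ravel(),vv.ravel())
k=(A[:,2]>135)&(A[:,2]<155)&(np.hypot(A[:,0]-545,A[:,1]+226)<60)
H=A[k]; print(k.sum(),H.mean(0)); rc=cv2.minAreaRect(H[:,:2].astype(np.float32)); print('handle',rc)
c=np.cov(H[:,:2].T); w,V=np.linalg.eigh(c); print(np.degrees(np.arctan2(V[1,1],V[0,1])))
m=nets.trace("mat","top"); M=m[0]['mask']; v,u=np.nonzero(M);P=world(g,u,v); print('mat',np.median(P[:,2]),cv2.minAreaRect(P[:,:2].astype(np.float32)))
for t in("tub","bottle","test_jar"):
  m=nets.trace(t,"top"); 
  for x in m[:2]: v,u=np.nonzero(x['mask']);P=world(g,u,v);print(t,x['confidence'],P.min(0),P.max(0))
E
```

```text
0.57 4346
108.32019817601437
plate ((549.6116333007812, -226.06900024414062), (200.1888885498047, 200.95388793945312), 15.718972206115723)
89 [ 548.90287725 -225.27477812  144.02542571]
handle ((549.0469970703125, -226.0492706298828), (58.943443298339844, 13.490104675292969), 14.039941787719727)
-164.2625318496704Traceback (most recent call last):
  File "<stdin>", line 14, in <module>
IndexError: list index out of range
```

```bash
cat >> h.py <<'E'
from scipy.spatial.transform import Rotation as Ro
def go(pos,yaw):
    s=sense(); R0=Ro.from_euler('xyz',s['tcp_rot']); R1=Ro.from_euler('xyz',[np.pi,0,yaw])
    d=R0.inv().apply(np.array(pos)-s['eef_pos']); w=(R0.inv()*R1).as_rotvec()
    print('at',s['clock'].__round__(2),s['eef_pos'].round(1),s['tcp_rot'].round(4),'F',s['contact_force'].round(1),'op',round(s['opening'],3),'q',s['qpos'].round(2))
    print('shift',(d/400).round(4),'turn',(w/np.radians(60)).round(4), 'mm',d.round(1),'deg',np.degrees(w).round(2))
E
python3 - <<'E'
from h import *
g=optics.grab_frame("top")
I=g['img'].astype(int); M=np.zeros((420,560),np.uint8); M[170:270,158:255]=(I[170:270,158:255].max(2)<60)
n,l,st,c=cv2.connectedComponentsWithStats(M); i=1+np.argmax(st[1:,4]); v,u=np.nonzero(l==i); P=world(g,u,v)
print(st[i],np.median(P[:,2]),cv2.minAreaRect(P[:,:2].astype(np.float32)))
go([549.3,-226,230],0.274)
E
```

```text
[ 163  177   87   88 5142] 1.8128991308371059 ((557.4088134765625, 188.47579956054688), (291.10198974609375, 306.273681640625), 15.930031776428223)
at 2.0 [ 150.3 -606.7  253.3] [-3.1416  0.      0.2428] F [-0.3  0.4 -0.6] op 1.002 q [-1.33  0.35  1.63 -0.    1.16 -0.  ]
shift [ 1.1971 -0.6839  0.0582] turn [-0.      0.     -0.0298] mm [ 478.8 -273.5   23.3] deg [-0.    0.   -1.79]
```

Request:
carry_out:
  increments:
    - [[0.085, -0.049, 0, 0, 0, 0], [0.17, -0.098, 0, 0, 0, 0], [0.255, -0.147, 0, 0, 0, 0], [0.34, -0.196, 0, 0, 0, 0], [0.425, -0.245, 0, 0, 0, -0.03]]
  hand: 0
  squeeze: 80

```text
clock: 2.42
eef_pos: [292.7, -469.4, 253.4]
tcp_rot: [3.141, -0.0, 0.273]
contact_force: [1.1, -1.3, -0.1]
opening: 1.0
```

Request:
carry_out:
  increments:
    - [[0.085, -0.049, 0, 0, 0, 0], [0.17, -0.098, 0, 0, 0, 0], [0.255, -0.147, 0, 0, 0, 0], [0.34, -0.196, 0, 0, 0, 0], [0.425, -0.245, 0, 0, 0, 0]]

```text
clock: 2.83
eef_pos: [429.9, -328.8, 253.6]
tcp_rot: [3.141, -0.0, 0.274]
contact_force: [1.0, -0.6, 0.1]
opening: 1.002
```

```bash
python3 - <<'E'
from h import *
go([549.3,-226,230],0.274)
E
```

```text
at 2.83 [ 429.9 -328.8  253.6] [ 3.1411e+00 -3.0000e-04  2.7420e-01] F [ 1.  -0.6  0.1] op 1.002 q [-0.66  0.22  1.81 -0.    1.11  0.64]
shift [ 0.3568 -0.1665  0.0589] turn [ 0.0005 -0.0003  0.0002] mm [142.7 -66.6  23.6] deg [ 0.03 -0.02  0.01]
```

Request:
carry_out:
  increments:
    - [[0.085, -0.04, 0, 0, 0, 0], [0.17, -0.08, 0, 0, 0, 0], [0.255, -0.12, 0.03, 0, 0, 0], [0.32, -0.15, 0.04, 0, 0, 0], [0.32, -0.15, 0.05, 0, 0, 0]]

```text
clock: 3.25
eef_pos: [539.3, -234.6, 232.9]
tcp_rot: [-3.141, -0.002, 0.277]
contact_force: [-0.4, 0.3, 0.3]
opening: 1.0
```

```bash
python3 - <<'E'
from h import *
go([549.3,-226,230],0.274)
g=save("wrist","w1.png")
for t in ["cover_grip","cover"]:
  print(t,[(np.round(x['point'],1).tolist(),round(x['confidence'],2)) for x in nets.tip_of(t,"wrist")[:2]])
v,u=np.mgrid[0:420,0:560]; A=world(g,u.ravel(),v.ravel())
H=A[(A[:,2]>135)&(A[:,2]<152)&(np.hypot(A[:,0]-549,A[:,1]+226)<45)]
print(len(H),H.mean(0),cv2.minAreaRect(H[:,:2].astype(np.float32)))
E
```

```text
at 3.25 [ 539.3 -234.6  232.9] [-3.1412e+00 -1.9000e-03  2.7740e-01] F [-0.4  0.3  0.3] op 1.0 q [-0.41  0.32  1.74  0.    1.09  0.88]
shift [ 0.03   -0.0138  0.0074] turn [-0.0004 -0.0018  0.0033] mm [12.  -5.5  3. ] deg [-0.02 -0.11  0.2 ]
cover_grip [([546.4, -223.7, 134.7], 0.72)]
cover [([546.9, -228.7, 102.3], 0.79)]
1878 [ 549.21209038 -226.83469758  144.26217257] ((547.6484985351562, -227.02589416503906), (59.74312210083008, 11.809810638427734), 15.905046463012695)
```

View pics/w1.png

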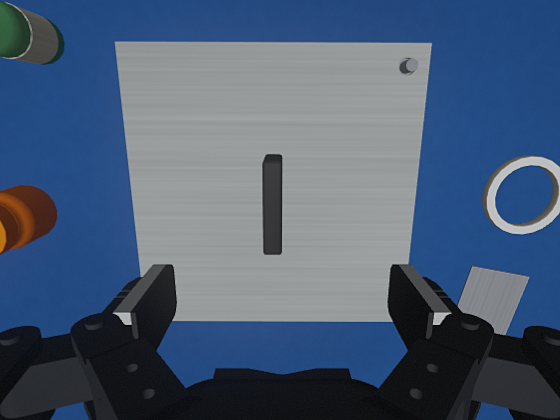

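Request:
carry_out:
  increments:
    - [[0.028, -0.013, 0.04, 0, 0, 0], [0.028, -0.013, 0.1, 0, 0, 0], [0.028, -0.013, 0.16, 0, 0, 0], [0.028, -0.013, 0.19, 0, 0, 0], [0.028, -0.013, 0.19, 0, 0, 0]]

```text
clock: 3.82
eef_pos: [542.8, -230.2, 155.0]
tcp_rot: [-3.139, 0.004, 0.273]
contact_force: [-0.6, -0.1, 0.2]
opening: 0.996
```

```bash
python3 - <<'E'
from h import *
go([548.5,-226.6,137.5],0.276)
g=save("wrist","w2.png")
E
```

```text
at 3.82 [ 542.8 -230.2  155. ] [-3.1389  0.0037  0.2728] F [-0.6 -0.1  0.2] op 0.996 q [-0.4   0.41  1.79 -0.    0.94  0.89]
shift [ 0.0162 -0.0047  0.0437] turn [-0.0026  0.0035 -0.0031] mm [ 6.5 -1.9 17.5] deg [-0.15  0.21 -0.18]
```

View pics/w2.png

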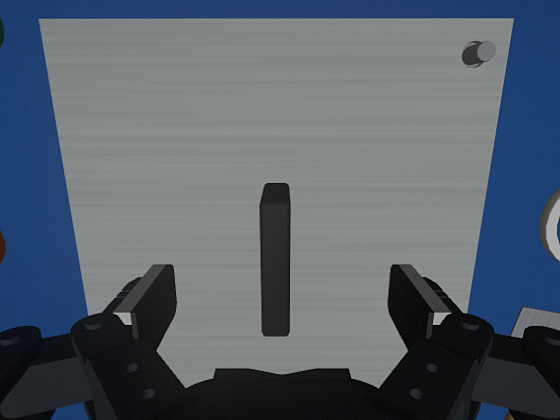

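Request:
carry_out:
  increments:
    - [[0.016, -0.005, 0.01, 0, 0, 0], [0.016, -0.005, 0.025, 0, 0, 0], [0.016, -0.005, 0.04, 0, 0, 0], [0.016, -0.005, 0.043, 0, 0, 0], [0.016, -0.005, 0.043, 0, 0, 0]]

```text
clock: 4.28
eef_pos: [550.5, -226.0, 139.8]
tcp_rot: [-3.141, 0.001, 0.274]
contact_force: [0.3, -0.1, -0.3]
opening: 1.006
```

Request:
carry_out:
  increments:
    - [[0, 0, 0, 0, 0, 0], [0, 0, 0, 0, 0, 0]]

```text
clock: 4.45
eef_pos: [550.9, -226.3, 140.3]
tcp_rot: [3.141, -0.0, 0.274]
contact_force: [-0.3, -0.0, 0.9]
opening: 1.003
```

```bash
python3 - <<'E'
from h import *
go([548.5,-226.6,137.5],0.276)
E
```

```text
at 4.45 [ 550.9 -226.3  140.3] [ 3.1414e+00 -2.0000e-04  2.7420e-01] F [-0.3 -0.   0.9] op 1.003 q [-0.39  0.44  1.79 -0.    0.91  0.9 ]
shift [-0.006  -0.0008  0.0071] turn [ 0.0002 -0.0002 -0.0017] mm [-2.4 -0.3  2.8] deg [ 0.01 -0.01 -0.1 ]
```

Request:
carry_out:
  increments:
    - [[-0.005, 0, 0.006, 0, 0, 0], [-0.005, 0, 0.006, 0, 0, 0], [-0.005, 0, 0.006, 0, 0, 0]]

```text
clock: 4.7
eef_pos: [548.6, -226.7, 137.6]
tcp_rot: [-3.141, 0.0, 0.274]
contact_force: [-0.2, 0.2, -0.7]
opening: 0.997
```

Request:
carry_out:
  increments:
    - [[0, 0, 0, 0, 0, 0], [0, 0, 0, 0, 0, 0], [0, 0, 0, 0, 0, 0], [0, 0, 0, 0, 0, 0], [0, 0, 0, 0, 0, 0]]
  hand: 1
  squeeze: 80

```text
clock: 5.12
eef_pos: [548.9, -226.7, 137.7]
tcp_rot: [3.142, -0.0, 0.274]
contact_force: [0.4, -0.1, -0.3]
opening: 0.3
```

Request:
carry_out:
  increments:
    - [[0, 0, 0, 0, 0, 0], [0, 0, 0, 0, 0, 0], [0, 0, 0, 0, 0, 0], [0, 0, 0, 0, 0, 0], [0, 0, 0, 0, 0, 0]]

```text
clock: 5.53
eef_pos: [548.9, -226.7, 137.9]
tcp_rot: [3.142, -0.0, 0.274]
contact_force: [-0.7, 0.6, 4.4]
opening: 0.124
```

```bash
python3 - <<'E'
from h import *
go([548.5,-226.6,137.5],0.276)
print(sense()['wrist_torque'])
E
```

```text
at 5.53 [ 548.9 -226.7  137.9] [ 3.1416e+00 -2.0000e-04  2.7420e-01] F [-0.7  0.6  4.4] op 0.124 q [-0.39  0.44  1.8   0.    0.91  0.9 ]
shift [-0.001  -0.0005  0.001 ] turn [ 0.     -0.0002 -0.0018] mm [-0.4 -0.2  0.4] deg [ 0.   -0.01 -0.11]
[ 0.1601936   0.14497397 -0.00467574]
```

Request:
carry_out:
  increments:
    - [[0, 0, -0.01, 0, 0, 0], [0, 0, -0.02, 0, 0, 0], [0, 0, -0.03, 0, 0, 0], [0, 0, -0.045, 0, 0, 0], [0, 0, -0.06, 0, 0, 0]]

```text
clock: 5.95
eef_pos: [548.7, -226.7, 162.1]
tcp_rot: [-3.141, 0.0, 0.274]
contact_force: [0.4, 0.7, -3.2]
opening: 0.128
```

Request:
carry_out:
  increments:
    - [[0, 0, -0.03, 0, 0, 0], [0, 0, -0.07, 0, 0, 0], [0, 0, -0.12, 0, 0, 0], [0, 0, -0.16, 0, 0, 0], [0, 0, -0.19, 0, 0, 0]]

```text
clock: 6.37
eef_pos: [549.4, -226.9, 240.2]
tcp_rot: [3.14, -0.002, 0.274]
contact_force: [-0.4, 0.2, -3.7]
opening: 0.125
```

```bash
python3 - <<'E'
from h import *
go([573,229,240],0.274)
g=save("side","s2.png")
g=save("top","t2.png")
I=g['img'].astype(int); M=np.zeros((420,560),np.uint8); M[170:270,158:255]=(I[170:270,158:255].max(2)<60)
n,l,st,c=cv2.connectedComponentsWithStats(M); i=1+np.argmax(st[1:,4]); v,u=np.nonzero(l==i); P=world(g,u,v); P=P[abs(P[:,2]-2)<12]
print(len(P),np.median(P[:,2]),P.mean(0),cv2.minAreaRect(P[:,:2].astype(np.float32)))
for n in("carousel","carousel_grip","marked_jar","front_spot","housing"):
  for c in("top","side"):
    print(n,c,[(np.round(x['point'],1).tolist(),round(x['confidence'],2)) for x in nets.tip_of(n,c)[:2]])
E
```

```text
at 6.37 [ 549.4 -226.9  240.2] [ 3.1402e+00 -1.8000e-03  2.7420e-01] F [-0.4  0.2 -3.7] op 0.125 q [-0.39  0.32  1.72  0.    1.11  0.9 ]
shift [ 3.6540e-01 -1.0813e+00 -2.0000e-04] turn [ 0.0013 -0.0017  0.0002] mm [ 1.462e+02 -4.325e+02 -1.000e-01] deg [ 0.08 -0.1   0.01]
5133 1.66685098022156 [573.89943078 228.96852537   1.71110092] ((575.1968994140625, 229.63253784179688), (236.168701171875, 237.0668487548828), 16.282485961914062)
carousel top []
carousel side [([544.5, -230.0, 0.3], 0.97)]
carousel_grip top [([425.3, -491.2, -0.5], 0.35)]
carousel_grip side [([548.8, -227.3, 85.6], 0.88)]
marked_jar top [([532.7, -164.6, 61.5], 0.4)]
marked_jar side [([529.1, -165.2, 66.3], 0.84)]
front_spot top [([484.9, -242.1, 42.4], 0.85)]
front_spot side [([484.8, -241.4, 42.6], 0.62)]
housing top []
housing side [([546.6, -226.3, 2.6], 0.75)]
```

View pics/s2.png

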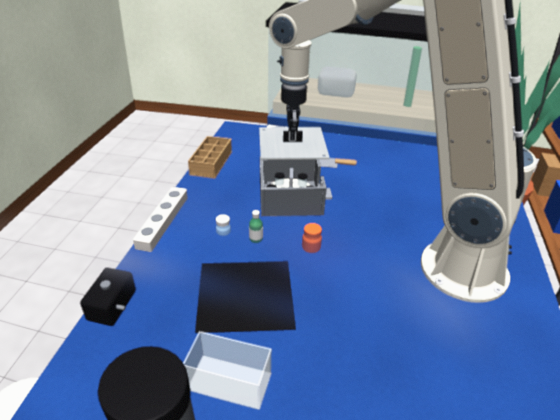

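Request:
carry_out:
  increments:
    - [[0.014, -0.04, 0, 0, 0, 0], [0.042, -0.123, 0, 0, 0, 0], [0.07, -0.206, 0, 0, 0, 0], [0.098, -0.289, 0, 0, 0, 0], [0.126, -0.372, 0, 0, 0, 0]]

```text
clock: 7.38
eef_pos: [556.9, -68.5, 237.5]
tcp_rot: [-3.141, 0.0, 0.274]
contact_force: [0.5, -0.0, -3.0]
opening: 0.127
```

Request:
carry_out:
  increments:
    - [[0.028, -0.083, 0, 0, 0, 0], [0.056, -0.166, 0, 0, 0, 0], [0.084, -0.249, 0, 0, 0, 0], [0.112, -0.332, 0, 0, 0, 0], [0.14, -0.415, 0, 0, 0, 0]]

```text
clock: 7.8
eef_pos: [565.9, 106.8, 237.7]
tcp_rot: [3.142, -0.0, 0.274]
contact_force: [1.2, -0.3, -4.0]
opening: 0.128
```

Request:
carry_out:
  increments:
    - [[0.028, -0.083, 0, 0, 0, 0], [0.056, -0.166, 0, 0, 0, 0], [0.08, -0.24, 0, 0, 0, 0], [0.1, -0.294, 0, 0, 0, 0], [0.1, -0.294, 0, 0, 0, 0]]

```text
clock: 8.22
eef_pos: [572.9, 233.5, 237.5]
tcp_rot: [-3.14, -0.001, 0.277]
contact_force: [0.9, -0.5, -3.6]
opening: 0.124
```

```bash
python3 - <<'E'
from h import *
go([574,229,37],0.274)
g=save("side","s3.png")
E
```

```text
at 8.22 [572.9 233.5 237.5] [-3.1399e+00 -1.2000e-03  2.7710e-01] F [ 0.9 -0.5 -3.6] op 0.124 q [0.38 0.36 1.66 0.   1.12 1.68]
shift [-0.001   0.0125  0.5013] turn [-0.0016 -0.0011  0.003 ] mm [ -0.4   5.  200.5] deg [-0.1  -0.07  0.18]
```

View pics/s3.png

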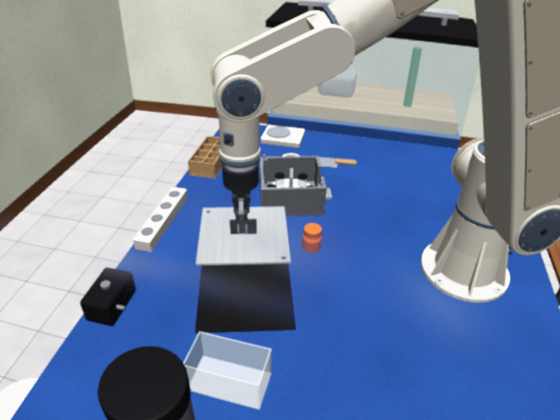

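Request:
carry_out:
  increments:
    - [[0, 0.005, 0.03, 0, 0, 0], [0, 0.008, 0.09, 0, 0, 0], [0, 0.01, 0.15, 0, 0, 0], [0, 0.01, 0.21, 0, 0, 0], [0, 0.01, 0.27, 0, 0, 0]]

```text
clock: 8.68
eef_pos: [573.4, 223.4, 127.9]
tcp_rot: [3.141, 0.001, 0.273]
contact_force: [0.6, 0.1, -3.9]
opening: 0.124
```

Request:
carry_out:
  increments:
    - [[0, 0, 0.05, 0, 0, 0], [0, 0, 0.1, 0, 0, 0], [0, 0, 0.14, 0, 0, 0], [0, 0, 0.17, 0, 0, 0], [0, 0, 0.18, 0, 0, 0]]

```text
clock: 9.1
eef_pos: [572.5, 223.5, 55.1]
tcp_rot: [3.141, 0.004, 0.273]
contact_force: [-0.3, 0.4, -2.1]
opening: 0.126
```

```bash
python3 - <<'E'
from h import *
go([574,229,37],0.274)
E
```

```text
at 9.1 [572.5 223.5  55.1] [3.141  0.0036 0.273 ] F [-0.3  0.4 -2.1] op 0.126 q [ 0.37  0.58  1.79 -0.    0.78  1.67]
shift [ 0.0075 -0.0123  0.0453] turn [ 0.0005  0.0035 -0.001 ] mm [ 3.  -4.9 18.1] deg [ 0.03  0.21 -0.06]
```

Request:
carry_out:
  increments:
    - [[0, 0, 0.008, 0, 0, 0], [0, 0, 0.018, 0, 0, 0], [0, 0, 0.026, 0, 0, 0], [0, 0, 0.034, 0, 0, 0], [0, 0, 0.034, 0, 0, 0]]

```text
clock: 9.52
eef_pos: [573.8, 225.3, 44.0]
tcp_rot: [-3.142, -0.0, 0.274]
contact_force: [-0.4, -0.4, -3.8]
opening: 0.126
```

Request:
carry_out:
  increments:
    - [[0, 0, 0.003, 0, 0, 0], [0, 0, 0.006, 0, 0, 0], [0, 0, 0.006, 0, 0, 0]]

```text
clock: 9.77
eef_pos: [573.8, 225.4, 41.7]
tcp_rot: [-3.142, -0.0, 0.274]
contact_force: [-0.5, 0.4, -2.8]
opening: 0.126
```

```bash
python3 - <<'E'
from h import *
go([574,229,37],0.274)
E
```

```text
at 9.77 [573.8 225.4  41.7] [-3.1416e+00 -2.0000e-04  2.7440e-01] F [-0.5  0.4 -2.8] op 0.126 q [0.37 0.6  1.79 0.   0.75 1.67]
shift [ 0.0029 -0.0085  0.0119] turn [-0.     -0.0002  0.0004] mm [ 1.2 -3.4  4.7] deg [-0.   -0.01  0.02]
```

Request:
carry_out:
  increments:
    - [[0, 0, 0.003, 0, 0, 0], [0, 0, 0.006, 0, 0, 0], [0, 0, 0.009, 0, 0, 0], [0, 0, 0.009, 0, 0, 0]]

```text
clock: 10.1
eef_pos: [573.6, 225.3, 37.8]
tcp_rot: [3.142, 0.0, 0.274]
contact_force: [-0.4, -0.7, -3.6]
opening: 0.121
```

Request:
carry_out:
  increments:
    - [[0, 0, 0.0025, 0, 0, 0], [0, 0, 0.0025, 0, 0, 0], [0, 0, 0.0025, 0, 0, 0]]

```text
clock: 10.35
eef_pos: [573.8, 225.3, 37.1]
tcp_rot: [-3.142, 0.0, 0.274]
contact_force: [0.0, -0.6, -3.1]
opening: 0.131
```

Request:
carry_out:
  increments:
    - [[0, 0, 0.0025, 0, 0, 0], [0, 0, 0.0025, 0, 0, 0], [0, 0, 0.0025, 0, 0, 0]]

```text
clock: 10.6
eef_pos: [573.8, 225.3, 36.9]
tcp_rot: [-3.142, -0.0, 0.274]
contact_force: [-3.5, -0.3, 5.0]
opening: 0.13
```

Request:
carry_out:
  increments:
    - [[0, 0, 0.0025, 0, 0, 0], [0, 0, 0.0025, 0, 0, 0], [0, 0, 0.0025, 0, 0, 0]]

```text
clock: 10.85
eef_pos: [573.9, 225.3, 36.9]
tcp_rot: [-3.142, -0.0, 0.274]
contact_force: [-7.4, -2.3, 16.3]
opening: 0.126
```

Request:
carry_out:
  increments:
    - [[0, 0, -0.0025, 0, 0, 0], [0, 0, -0.0025, 0, 0, 0], [0, 0, -0.0025, 0, 0, 0], [0, 0, -0.0025, 0, 0, 0], [0, 0, -0.0025, 0, 0, 0]]
  hand: 0

```text
clock: 11.27
eef_pos: [573.8, 225.3, 36.0]
tcp_rot: [-3.142, 0.0, 0.274]
contact_force: [0.5, -0.2, -0.2]
opening: 0.828
```

Request:
carry_out:
  increments:
    - [[0, 0, 0, 0, 0, 0], [0, 0, 0, 0, 0, 0], [0, 0, 0, 0, 0, 0], [0, 0, 0, 0, 0, 0], [0, 0, 0, 0, 0, 0]]

```text
clock: 11.68
eef_pos: [573.8, 225.3, 36.0]
tcp_rot: [-3.142, 0.0, 0.274]
contact_force: [-1.1, 0.4, 0.1]
opening: 0.999
```

Request:
carry_out:
  increments:
    - [[0, 0, -0.02, 0, 0, 0], [0, 0, -0.08, 0, 0, 0], [0, 0, -0.16, 0, 0, 0], [0, 0, -0.24, 0, 0, 0], [0, 0, -0.32, 0, 0, 0]]

```text
clock: 12.1
eef_pos: [573.5, 225.2, 165.9]
tcp_rot: [3.142, 0.0, 0.274]
contact_force: [-0.1, -0.0, -0.7]
opening: 0.999
```

Request:
carry_out:
  increments:
    - [[0, 0, -0.08, 0, 0, 0], [0, 0, -0.14, 0, 0, 0], [0, 0, -0.18, 0, 0, 0], [0, 0, -0.2, 0, 0, 0], [0, 0, -0.2, 0, 0, 0]]

```text
clock: 12.52
eef_pos: [574.6, 225.6, 246.5]
tcp_rot: [-3.141, -0.004, 0.274]
contact_force: [-0.6, -0.4, -0.6]
opening: 1.002
```

```bash
python3 - <<'E'
from h import *
go([548.9,-226.7,240],0.274)
g=save("side","s4.png"); g=save("top","t4.png")
def est(g):
  for n in("cover","mat","carousel","carousel_grip","marked_jar","front_spot","housing"):
    print(n,[(np.round(x['point'],1).tolist(),round(x['confidence'],2)) for x in nets.tip_of(n,c)[:2]])
for c in("top","side"):
  print(c); est(g)
v,u=np.mgrid[0:420,0:560]; A=world(g,u.ravel(),v.ravel())
for zr in((90,112),(60,75)):
  H=A[(A[:,2]>zr[0])&(A[:,2]<zr[1])&(np.hypot(A[:,0]-549,A[:,1]+226)<84)]
  print(zr,len(H),H.mean(0),cv2.minAreaRect(H[:,:2].astype(np.float32)))
H=A[(A[:,2]>0)&(A[:,2]<13)&(np.hypot(A[:,0]-574,A[:,1]-229)<90)]; 
print(np.linalg.lstsq(np.c_[H[:,:2]-[574,229],np.ones(len(H))],H[:,2],rcond=None)[0])
cv2.imwrite('pics/c4.png',cv2.resize(g['img'][170:290,290:410,::-1],None,fx=5,fy=5,interpolation=2))
E
```

```text
at 12.52 [574.6 225.6 246.5] [-3.1412 -0.0037  0.2742] F [-0.6 -0.4 -0.6] op 1.002 q [0.37 0.35 1.66 0.   1.13 1.67]
shift [-0.3682  1.0712  0.0145] turn [-0.0004 -0.0035  0.0002] mm [-147.3  428.5    5.8] deg [-0.02 -0.21  0.01]
top
cover [([567.6, 226.6, 0.4], 0.93)]
mat []
carousel [([551.0, -231.0, -0.4], 0.79)]
carousel_grip [([542.4, -228.5, 85.6], 0.68)]
marked_jar [([535.1, -160.7, 62.2], 0.85)]
front_spot [([482.2, -244.1, 41.2], 0.93), ([547.7, -228.6, 0.7], 0.29)]
housing [([545.2, -227.1, 0.5], 0.88), ([546.8, -226.2, 0.9], 0.58)]
side
cover [([567.0, 226.5, 6.3], 0.85), ([484.5, -243.4, 44.8], 0.2)]
mat [([591.4, -472.9, 0.3], 0.51), ([485.1, -246.3, 43.4], 0.27)]
carousel [([546.3, -230.5, 1.4], 0.81)]
carousel_grip [([551.9, -229.2, 89.3], 0.87), ([605.0, 7.1, 0.8], 0.48)]
marked_jar [([530.8, -166.3, 65.1], 0.64)]
front_spot [([483.3, -243.7, 44.5], 0.87)]
housing [([548.3, -225.0, 2.1], 0.89)]
(90, 112) 80 [ 549.28322915 -225.15935446   99.23503625] ((549.5636596679688, -225.76126098632812), (11.885346412658691, 60.05115509033203), 10.66872501373291)
(60, 75) 145 [ 537.51906726 -178.93795991   63.49738582] ((548.387939453125, -220.84771728515625), (135.23464965820312, 154.67901611328125), 27.699981689453125)
[ 3.06643180e-03 -1.03423232e-04  6.77449934e+00]
```

View pics/s4.png

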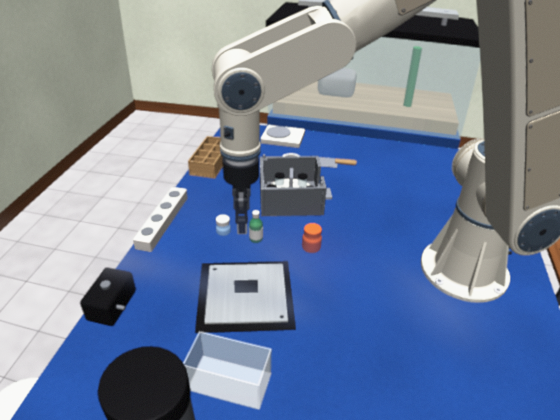

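View pics/c4.png

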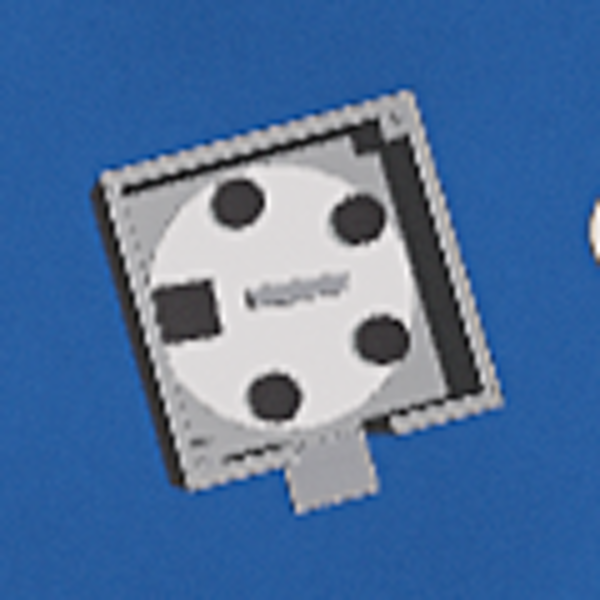

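Request:
carry_out:
  increments:
    - [[-0.03, 0.08, 0, 0, 0, 0], [-0.06, 0.17, 0, 0, 0, 0], [-0.09, 0.26, 0, 0, 0, 0], [-0.12, 0.35, 0, 0, 0, 0], [-0.15, 0.44, 0, 0, 0, 0]]

```text
clock: 13.73
eef_pos: [563.4, 38.1, 244.3]
tcp_rot: [3.141, -0.0, 0.275]
contact_force: [0.3, 0.4, -0.7]
opening: 0.999
```

Request:
carry_out:
  increments:
    - [[-0.03, 0.09, 0, 0, 0, 0], [-0.06, 0.18, 0, 0, 0, 0], [-0.09, 0.27, 0, 0, 0, 0], [-0.12, 0.36, 0, 0, 0, 0], [-0.15, 0.44, 0, 0, 0, 0]]

```text
clock: 14.15
eef_pos: [553.4, -148.3, 244.4]
tcp_rot: [3.141, -0.001, 0.274]
contact_force: [1.1, 0.3, 0.4]
opening: 0.998
```

Request:
carry_out:
  increments:
    - [[-0.03, 0.09, 0, 0, 0, 0], [-0.06, 0.16, 0, 0, 0, 0], [-0.068, 0.19, 0, 0, 0, 0], [-0.068, 0.19, 0, 0, 0, 0.1], [-0.068, 0.19, 0, 0, 0, 0.2]]

```text
clock: 14.57
eef_pos: [547.9, -227.4, 244.0]
tcp_rot: [-3.141, -0.0, 0.058]
contact_force: [1.0, -0.4, 0.2]
opening: 1.0
```

Request:
carry_out:
  increments:
    - [[0, 0, 0, 0, 0, 0.11], [0, 0, 0, 0, 0, 0.22], [0, 0, 0, 0, 0, 0.33], [0, 0, 0, 0, 0, 0.44], [0, 0, 0, 0, 0, 0.55]]

```text
clock: 14.98
eef_pos: [548.2, -225.9, 244.1]
tcp_rot: [-3.141, 0.0, -0.517]
contact_force: [0.6, -0.6, -0.5]
opening: 1.001
```

Request:
carry_out:
  increments:
    - [[0, 0, 0, 0, 0, 0.11], [0, 0, 0, 0, 0, 0.22], [0, 0, 0, 0, 0, 0.33], [0, 0, 0, 0, 0, 0.44], [0, 0, 0, 0, 0, 0.55]]

```text
clock: 15.4
eef_pos: [548.2, -225.9, 244.1]
tcp_rot: [-3.141, 0.0, -1.093]
contact_force: [-0.3, 0.5, -0.5]
opening: 0.999
```

```bash
python3 - <<'E'
from h import *
go([549,-226.5,230],-1.37)
g=save("wrist","w5.png")
c="wrist"
for n in("carousel","carousel_grip","marked_jar","front_spot","housing"):
    print(n,[(np.round(x['point'],1).tolist(),round(x['confidence'],2)) for x in nets.tip_of(n,c)[:2]])
v,u=np.mgrid[0:420,0:560]; A=world(g,u.ravel(),v.ravel())
H=A[(A[:,2]>92)&(A[:,2]<106)&(np.hypot(A[:,0]-549,A[:,1]+226)<45)]
print(len(H),H.mean(0),cv2.minAreaRect(H[:,:2].astype(np.float32)))
H=A[(A[:,2]>60)&(A[:,2]<69)&(np.hypot(A[:,0]-534,A[:,1]+163)<32)]
print(len(H),H.mean(0),cv2.minAreaRect(H[:,:2].astype(np.float32)))
E
```

```text
at 15.4 [ 548.2 -225.9  244.1] [-3.1414e+00  2.0000e-04 -1.0926e+00] F [-0.3  0.5 -0.5] op 0.999 q [-0.39  0.31  1.71  0.    1.12  2.27]
shift [ 0.0023 -0.0011  0.0353] turn [-2.000e-04  3.000e-04  2.649e-01] mm [ 0.9 -0.5 14.1] deg [-1.000e-02  2.000e-02  1.589e+01]
carousel [([548.7, -223.9, -2.4], 0.7)]
carousel_grip [([546.5, -226.9, 87.2], 0.69)]
marked_jar [([532.9, -161.2, 65.9], 0.63), ([545.8, -224.3, 0.1], 0.4)]
front_spot [([478.6, -243.4, 45.6], 0.87)]
housing [([546.7, -223.6, -2.9], 0.59)]
1205 [ 548.0279716  -228.80185692   99.14372405] ((547.4658813476562, -227.4056396484375), (12.167030334472656, 59.689212799072266), 10.599295616149902)
1847 [ 534.93856897 -160.697313     63.52483257] ((533.9945678710938, -160.30490112304688), (41.688514709472656, 45.958492279052734), 15.414935111999512)
```

View pics/w5.png

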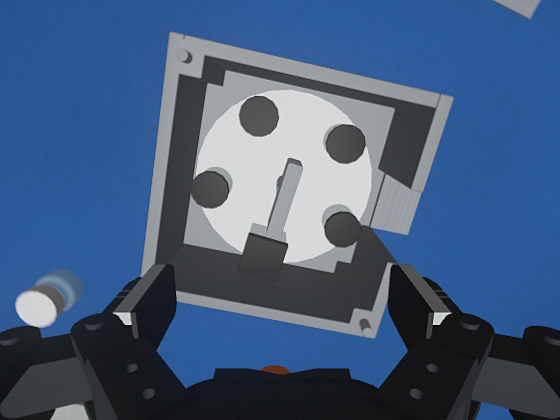

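Request:
carry_out:
  increments:
    - [[0.002, -0.001, 0, 0, 0, 0.1], [0.002, -0.001, 0.04, 0, 0, 0.2], [0.002, -0.001, 0.1, 0, 0, 0.274], [0.002, -0.001, 0.17, 0, 0, 0.274], [0.002, -0.001, 0.22, 0, 0, 0.274]]

```text
clock: 16.12
eef_pos: [548.2, -226.8, 154.4]
tcp_rot: [3.141, 0.001, -1.372]
contact_force: [0.2, 1.3, -0.4]
opening: 0.995
```

Request:
carry_out:
  increments:
    - [[0, 0, 0.03, 0, 0, 0], [0, 0, 0.06, 0, 0, 0], [0, 0, 0.08, 0, 0, 0], [0, 0, 0.08, 0, 0, 0]]

```text
clock: 16.45
eef_pos: [548.3, -226.9, 122.9]
tcp_rot: [3.14, 0.001, -1.373]
contact_force: [-0.4, -0.1, 0.6]
opening: 0.996
```

```bash
python3 - <<'E'
from h import *
go([548.7,-226.5,92.5],-1.38)
g=save("wrist","w6.png"); save("side","s6.png")
E
```

```text
at 16.45 [ 548.3 -226.9  122.9] [ 3.1402e+00  9.0000e-04 -1.3734e+00] F [-0.4 -0.1  0.6] op 0.996 q [-0.39  0.46  1.81  0.    0.88  2.55]
shift [-0.0006 -0.0014  0.076 ] turn [0.0013 0.0009 0.0063] mm [-0.2 -0.6 30.4] deg [0.08 0.05 0.38]
```

View pics/w6.png

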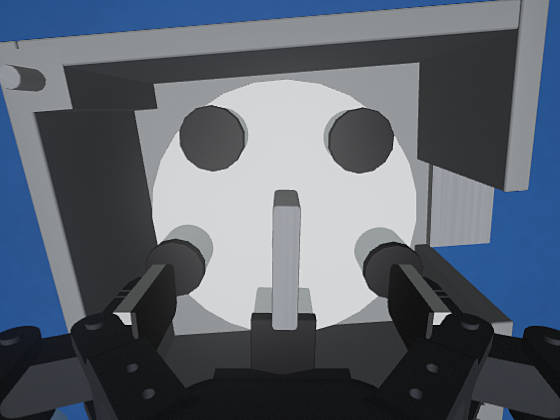

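Request:
carry_out:
  increments:
    - [[0, 0, 0.02, 0, 0, 0.006], [0, 0, 0.045, 0, 0, 0.006], [0, 0, 0.065, 0, 0, 0.006], [0, 0, 0.074, 0, 0, 0.006], [0, 0, 0.074, 0, 0, 0.006]]

```text
clock: 16.97
eef_pos: [547.9, -226.8, 93.2]
tcp_rot: [3.14, 0.001, -1.38]
contact_force: [-0.2, -0.8, 0.6]
opening: 1.005
```

Request:
carry_out:
  increments:
    - [[0, 0, 0, 0, 0, 0], [0, 0, 0, 0, 0, 0], [0, 0, 0, 0, 0, 0], [0, 0, 0, 0, 0, 0], [0, 0, 0, 0, 0, 0]]
  hand: 1
  squeeze: 60

```text
clock: 17.38
eef_pos: [548.9, -227.1, 94.8]
tcp_rot: [-3.141, -0.0, -1.38]
contact_force: [0.5, 0.0, -0.0]
opening: 0.297
```

Request:
carry_out:
  increments:
    - [[0, 0, 0, 0, 0, 0], [0, 0, 0, 0, 0, 0], [0, 0, 0, 0, 0, 0], [0, 0, 0, 0, 0, 0], [0, 0, 0, 0, 0, 0]]

```text
clock: 17.8
eef_pos: [546.9, -227.5, 94.9]
tcp_rot: [3.138, 0.0, -1.38]
contact_force: [-8.8, -3.5, 9.3]
opening: 0.128
```

```bash
python3 - <<'E'
from h import *
go([548.7,-226.5,92.5],0.275)
print(sense()['wrist_torque'])
save("wrist","w7.png")
E
```

```text
at 17.8 [ 546.9 -227.5   94.9] [ 3.1382e+00  3.0000e-04 -1.3798e+00] F [-8.8 -3.5  9.3] op 0.128 q [-0.4   0.49  1.82 -0.    0.83  2.56]
shift [-0.0016 -0.005   0.006 ] turn [ 0.0022  0.0029 -1.5802] mm [-0.6 -2.   2.4] deg [  0.13   0.17 -94.81]
[-0.45296895  1.44553332  0.01399416]
```

View pics/w7.png

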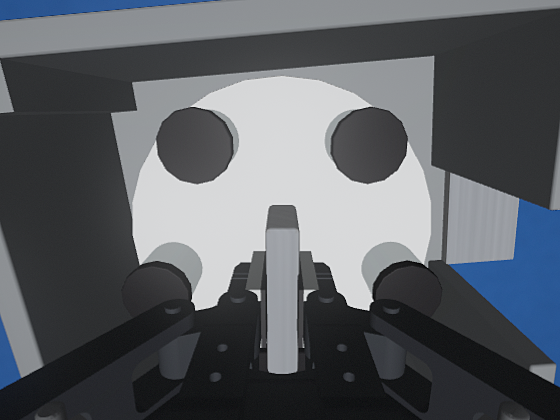

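Request:
carry_out:
  increments:
    - [[0, 0.003, 0, 0, 0, 0], [0, 0.005, 0, 0, 0, -0.03], [0, 0.006, 0, 0, 0, -0.08], [0, 0.006, 0, 0, 0, -0.14], [0, 0.006, 0, 0, 0, -0.2]]

```text
clock: 18.27
eef_pos: [547.0, -227.5, 94.9]
tcp_rot: [-3.14, -0.001, -1.168]
contact_force: [2.4, 1.5, 1.3]
opening: 0.129
```

```bash
python3 - <<'E'
from h import *
go([547,-227.5,94.8],0.275)
print(sense()['wrist_torque'])
E
```

```text
at 18.27 [ 547.  -227.5   94.9] [-3.1403e+00 -7.0000e-04 -1.1682e+00] F [2.4 1.5 1.3] op 0.129 q [-0.4   0.49  1.82  0.    0.82  2.34]
shift [-0.0001 -0.      0.0003] turn [-6.0000e-04 -1.4000e-03 -1.3782e+00] mm [-0.  -0.   0.1] deg [-3.000e-02 -9.000e-02 -8.269e+01]
[ 0.21681248 -0.21306372 -0.12019655]
```

Low force. Remaining turn is -1.38 units.

Request:
carry_out:
  increments:
    - [[0, 0, 0, 0, 0, -0.08], [0, 0, 0, 0, 0, -0.16], [0, 0, 0, 0, 0, -0.24], [0, 0, 0, 0, 0, -0.32], [0, 0, 0, 0, 0, -0.4]]

```text
clock: 18.68
eef_pos: [547.4, -227.2, 94.9]
tcp_rot: [-3.14, -0.001, -0.748]
contact_force: [4.6, 3.2, 0.1]
opening: 0.126
```

Request:
carry_out:
  increments:
    - [[0, 0, 0, 0, 0, -0.08], [0, 0, 0, 0, 0, -0.16], [0, 0, 0, 0, 0, -0.24], [0, 0, 0, 0, 0, -0.32], [0, 0, 0, 0, 0, -0.4]]

```text
clock: 19.1
eef_pos: [547.7, -226.8, 94.9]
tcp_rot: [-3.14, -0.002, -0.33]
contact_force: [6.0, 6.2, 0.1]
opening: 0.129
```

Request:
carry_out:
  increments:
    - [[0, 0, 0, 0, 0, -0.08], [0, 0, 0, 0, 0, -0.16], [0, 0, 0, 0, 0, -0.24], [0, 0, 0, 0, 0, -0.32], [0, 0, 0, 0, 0, -0.39]]

```text
clock: 19.52
eef_pos: [547.8, -226.3, 94.9]
tcp_rot: [-3.14, -0.003, 0.079]
contact_force: [5.2, 9.3, 1.0]
opening: 0.128
```

Request:
carry_out:
  increments:
    - [[0, 0, 0, 0, 0, -0.06], [0, 0, 0, 0, 0, -0.1], [0, 0, 0, 0, 0, -0.13], [0, 0, 0, 0, 0, -0.15], [0, 0, 0, 0, 0, -0.15]]

```text
clock: 19.93
eef_pos: [547.7, -226.1, 94.9]
tcp_rot: [-3.14, -0.003, 0.233]
contact_force: [4.6, 10.8, 0.6]
opening: 0.131
```

```bash
python3 - <<'E'
from h import *
go([547,-227.5,94.8],0.275)
print(sense()['wrist_torque'])
E
```

```text
at 19.93 [ 547.7 -226.1   94.9] [-3.1405e+00 -2.8000e-03  2.3310e-01] F [ 4.6 10.8  0.6] op 0.131 q [-0.4   0.49  1.82  0.    0.82  0.94]
shift [-0.0026  0.003   0.0002] turn [-0.001  -0.0027 -0.04  ] mm [-1.1  1.2  0.1] deg [-0.06 -0.16 -2.4 ]
[ 1.41568679 -0.78710494  0.07024818]
```

Request:
carry_out:
  increments:
    - [[0.0025, -0.003, 0, 0, 0, -0.02], [0.0025, -0.0035, 0, 0, 0, -0.04], [0.0025, -0.0035, 0, 0, 0, -0.04], [0.0025, -0.0035, 0, 0, 0, -0.04], [0.0025, -0.0035, 0, 0, 0, -0.04]]

```text
clock: 20.35
eef_pos: [547.7, -225.9, 94.9]
tcp_rot: [3.141, -0.002, 0.274]
contact_force: [4.2, 3.3, 2.8]
opening: 0.13
```

```bash
python3 - <<'E'
from h import *
go([547.7,-226.1,94.8],0.275)
print(sense()['wrist_torque'])
for c in("top","side","wrist"):
  g=save(c,c+"8.png")
  for n in("cover","mat","carousel_grip","marked_jar","front_spot","tub","bottle","test_jar"):
    print(c,n,[(np.round(x['point'],1).tolist(),round(x['confidence'],2)) for x in nets.tip_of(n,c)[:1]])
  v,u=np.mgrid[0:420,0:560]; A=world(g,u.ravel(),v.ravel())
  H=A[(A[:,2]>60)&(A[:,2]<68)&(np.hypot(A[:,0]-485,A[:,1]+244)<32)]
  if len(H): print(len(H),H.mean(0),cv2.minAreaRect(H[:,:2].astype(np.float32)))
E
```

```text
at 20.35 [ 547.7 -225.9   94.9] [ 3.1411e+00 -1.5000e-03  2.7360e-01] F [4.2 3.3 2.8] op 0.13 q [-0.39  0.49  1.82  0.    0.82  0.9 ]
shift [-0.0002  0.0003  0.0002] turn [ 0.0005 -0.0014 -0.0013] mm [-0.1  0.1  0.1] deg [ 0.03 -0.09 -0.08]
[ 0.45974131 -0.55607538  0.00625759]
top cover [([567.0, 223.3, 5.3], 0.68)]
top mat []
top carousel_grip [([545.5, -223.0, 85.8], 0.78)]
top marked_jar [([482.6, -243.6, 60.0], 0.7)]
top front_spot [([483.2, -239.0, 44.0], 0.87)]
top tub []
top bottle [([605.2, 8.8, 0.6], 0.47)]
top test_jar [([706.0, 0.5, 1.1], 0.71)]
49 [ 495.86863464 -248.02708867   63.5153127 ] ((492.0960693359375, -247.27090454101562), (27.503440856933594, 27.207767486572266), 17.95977783203125)
side cover [([567.7, 225.0, 6.9], 0.88)]
side mat []
side carousel_grip [([550.7, -225.4, 87.8], 0.72)]
side marked_jar [([480.7, -244.1, 62.7], 0.87)]
side front_spot [([482.2, -243.3, 42.7], 0.87)]
side tub [([438.8, 3.2, -3.4], 0.7)]
side bottle [([602.6, 9.1, 2.7], 0.58)]
side test_jar [([707.7, -8.5, -0.7], 0.58)]
64 [ 484.09973728 -242.34031537   65.5865836 ] ((484.7809753417969, -244.6251220703125), (38.71806716918945, 40.406986236572266), 21.356996536254883)
wrist cover []
wrist mat []
wrist carousel_grip [([544.6, -227.0, 89.1], 0.57)]
wrist marked_jar [([482.5, -242.8, 64.6], 0.71)]
wrist front_spot [([482.1, -244.3, 45.2], 0.63)]
wrist tub []
wrist bottle []
wrist test_jar []
344 [ 497.79515701 -241.77656267   63.31011313] ((496.2715148925781, -241.76470947265625), (13.497109413146973, 22.69830322265625), 15.920544624328613)
```

View pics/wrist8.png

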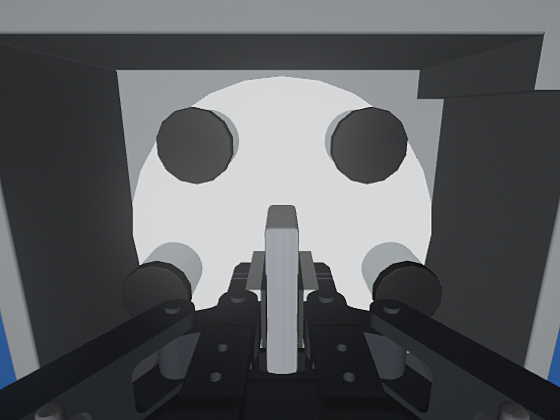

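View pics/side8.png

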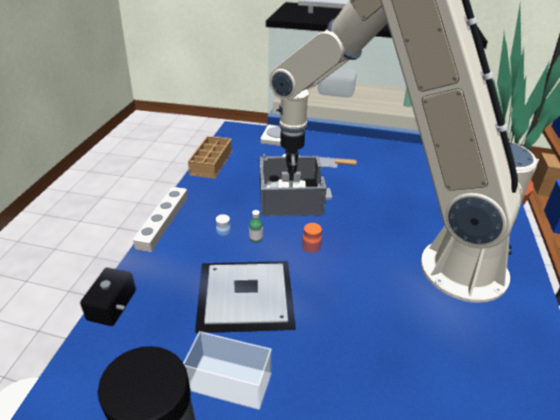

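Request:
carry_out:
  increments:
    - [[0, 0, 0, 0, 0, 0], [0, 0, 0, 0, 0, 0], [0, 0, 0, 0, 0, 0], [0, 0, 0, 0, 0, 0], [0, 0, 0, 0, 0, 0]]

```text
clock: 22.12
eef_pos: [547.7, -225.9, 94.9]
tcp_rot: [3.141, -0.001, 0.274]
contact_force: [4.1, 3.4, 3.4]
opening: 0.13
```

```bash
python3 - <<'E'
from h import *
s=sense(); print(s['contact_force'],s['opening'],s['qvel'].round(4),s['tcp_rot']); print(r.sign_off())
E
```

```text
[4.12396829 3.38027028 3.39418186] 0.12978185231317246 [ 0.0019 -0.0009  0.0002 -0.0001  0.0022 -0.0003] [ 3.14112509e+00 -1.48428415e-03  2.73644013e-01]
the job is handed in; nothing more can be done
None
```

I lifted the cover straight off the pins, lowered it onto the mat and let go. I then gripped the carousel handle, turned it about 1.65 rad to bring the square jar to the window, and handed the job in at 22.1 s with the gripper still closed on it. The hand-in gives no verdict.

- **Cover:** it lies flat on the mat. The networks put its centre about 4–8 mm from where I measured the mat's centre, and the depth readings showed a tilt of about 0.003 rad.
- **Square jar:** the last side and wrist estimates put it about 2 mm from the front spot. The top view gave about 5 mm, with the jar partly hidden by the gripper.
- **Grip:** closed on the handle at 0.13 opening with 60 N commanded, arm at rest, and about 6 N of outside force on the tool.
- **Bystanders:** tub, bottle and test jar read within a few mm of their first positions, apart from about 8 mm spread between readings of the test jar. The breeder, feeding ring and spatula were only checked by eye in the last side picture.
- **Missed checks:** the networks did not find the mat in the last pictures, so its position comes from my own measurement before placing the cover.

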